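Roll a shaft blank into the V-block and home against its stop

ROBOT

A 6-joint arm with a two-finger parallel gripper is mounted at the origin on a cart in front of the work surface, level with it; the furniture and walls round the work are solid. World frame = base frame: x ahead of the robot, y to its left, z up, the work surface at z = 0. Lengths are in mm, angles in rad, forces in N, time in s.
With the tool pointing down it reaches from about 425 to 950 mm from the base axis. Payload 14.7 kg.
Tool frame: the origin (TCP) lies at the very end of the fingers, on their centre line; the grasp point (between the pads) lies 19 mm behind it; z points along the fingers, y is the line along which they close (so a half turn about z gives the same grasp; the last joint's range is limited). The gripper opens to 85 mm and grips with 20 to 120 N. Pads are 22 mm wide; open, the fingers measure 114 mm over their backs; the gripper's body (76 mm by 85 mm) begins 54 mm behind the grasp point. The pads swing forward as they close: fully open they stand 13 mm farther back than shut.
Start: joints at [1.223, 0.48, 1.596, -0, 1.065, -0.047], TCP at [192.561, 620.816, 231.297] pointing down, gripper open.
Joint ranges: [-2.75, 2.75], [-0.82, 2.05], [0.23, 2.67], [-1.56, 4.7], [0.09, 2.69], [-2.92, 2.92]. Speed limits (rad/s): [1.89, 1.89, 2.39, 3.01, 3.01, 3.01].

INTERFACE

Orientations are given as a unit quaternion [x, y, z, w].
In Python, from plant import r gives the robot as it stands. The module is installed in compiled form; this text tells all that it offers.
- The arm moves only by the tool move_arm, never from a script. Its argument "increments" is a list of rows, each a list of 5 numbers: the shift along the world's x, y, z in units of 50 mm (1.0 is 50 mm), then the turn about the world's z in units of 5 degrees (1.0 is 5 degrees), then the closure, from 0 (fully open) to 1 (shut). In form: [[x, y, z, yaw, hand], ...]. A call has 1 to 20 rows; each row is the pose to reach, as a shift and turn from the pose commanded when the call began; what a row does not reach only later rows make up. A row lasts 1/10 s, in which the tool goes at most 50 mm and 8.59 degrees, less where a joint would pass 70% of its speed; a pose out of reach is approached as far as the arm can. A call with a gripper value outside its range is refused whole. The fingers move at their own pace and stop on an object; "squeeze" is the grip in N (left out, the last holds). Time passes only in rows, so rows that repeat a pose let the fingers close. It gives the time, the measured TCP pose, the force, the opening and the grip force at its end, in the units of the state.
- r.get_state(): the state, without advancing time (a new reading comes with each control period).
- r.get_image(name): name is "side" or "top"; returns a dict with "pixels" (384x512x3 uint8, red, green, blue), "fx", "fy", "cx", "cy" (pixels), "xyz" and "rotation" of the camera in the world. Camera axes: x right, y down, z forward; pixel columns grow to the right and rows downward; lengths in mm; the calibration is good to about 2 mm. A picture is of the moment at which its call begins. There is no depth.
- r.job_done(): hands the job in; it is judged then, once.
Trained networks look in a picture, given as the dict that the camera call returned (one of the last four; its "shot" number tells which), for a name from the list of things; names that differ only in an ending like _2 or _b are one class to them, and where a whole thing is asked for, a point or a joint stands for the part that bears it (a point fixed in the world has none). Each returns a list of dicts, best first, with "p" (0 to 1); they miss things now and then, are a little off and sometimes report something else, mostly with a low value. They report only what shows in the picture. A call takes as long as a camera call.
- r.masks_of(picture, name): "region" (384x512 bool, what is visible of it) and "box" ([left, top, width, height] in pixels, round what is visible of it).
- r.landmark_of(picture, name): "at" ([column, row] in pixels: a listed point, or the origin of a listed thing).
The state is a dict: "time": time; "joints": joint angles; "qd": joint speeds; "effort": joint torques, N m; "tcp_pos": TCP position; "ee_rot": TCP orientation; "force": force on the tool from outside, world axes, zero at the start; "wrist_torque": the same for the moment, N m; "gripper_width": finger opening in mm; "finger_force": force on a finger pad.
Only numpy, scipy, OpenCV 4.12 (cv2) and the standard library are available. Lean on these libraries where they do the work, as an engineer would, in place of code of your own. Each camera call takes 0.05 s, during which the arm holds its last target. There are 200 camera calls.

TASK

Roll the loose aluminium shaft blank along the bench and up the lead-in ramp of the dark V-block until it drops into the groove, then push it endways along the groove until its end rests against the brass stop, and leave it there. Only push it with the fingers: do not grip it, lift it or tip it up, push gently, and leave the other things on the bench alone.

Things in the scene. Friction and masses are not known exactly. Their poses are not given: they have to be found in the camera images.
- shaft_blank: loose round bar of bare aluminium, 50 mm diameter, 130 mm long, 0.5 to 0.85 kg, smooth, lying on the bench to the right of the V-block, 130 to 175 mm from the groove, up to 0.2 rad askew to it. Origin in its middle, on its axis; x runs along it (+x end away from the robot), y and z turn as it rolls. Pushed slowly and let go, it rolls on by a few centimetres at most
- v_block: dark steel V-block with a lead-in ramp, fixed to the bench, 130 mm long (x = -75 to +55 mm). Origin on the bench under the groove; x runs along the groove toward the stop, away from the robot; y across it, away from the ramp (ramp at -y). Back face at y = +46 mm, 30 mm high, with two 8 mm high ears to y = +67 mm
- ramp_foot (a point): middle of the ramp's foot, at bench height, 83 mm to the right (-y) of the groove's centre line; from here the ramp rises evenly to the crest
- crest (a point): middle of the crest between ramp and groove, 15 mm above the bench and 23 mm to the right (-y) of the groove's centre line. The bar's axis is 40 mm above the bench as it rides over it. Beyond it: a 90 degree V (flanks at 45 degrees) with a 17 mm wide floor 2 mm high; the far flank rises to 30 mm
- stop_face (a point): centre of the flat front face of the brass stop button (13 mm diameter), 50 mm ahead of the V-block's origin and 29 mm above the bench. The far end of the bar must touch it. The bright steel stop plate that carries it is 46 mm high, from y = -24 to +46 mm and x = +55 to +65 mm in the V-block's frame
- groove_seat (a point): where the middle of the bar lies when it is seated on both flanks and home against the stop: on the groove's centre line, 29 mm above the bench, 65 mm before the stop face. Sliding the bar along the groove takes about 3 to 10 N, more at first; the stop is rigid
- calliper: bystander: black and steel digital calliper, 70 x 198 x 16 mm, lying to the right. Origin under its middle
- tape_roll_green: bystander: roll of green tape lying flat, 96 mm diameter, 24 mm high, beyond the bar. Origin under its middle
- bottle_1: bystander: small amber dropper bottle, 34 mm diameter, 102 mm high, standing behind the V-block to the left. Origin under its middle
- pass_stamp: bystander: black hand stamp, 24 mm wide, 60 mm high, standing to the left of the V-block. Origin under its middle
- loupe: bystander: black eye loupe, 38 mm diameter, 36 mm high, standing to the right of the bar. Origin under its middle
- solder_spool: bystander: blue and white spool, 56 mm diameter flanges, 40 mm high, near the robot to the right. Origin under its middle

How it is judged:
By the outcome, as a careful person would: the job done as asked, in the order asked, and still so for the second after the job is handed in, with the robot touching nothing.
It also fails if it takes over 51 s, if anything falls off the work surface, if the arm or the gripper's body presses on something with over 40 N, if the wrist force passes 120 N, or if a joint passes its speed limit or range.

## Working session

There is one attempt and no reset: what is moved stays moved. The work goes in short steps, Python scripts to look and compute and a tool call to move; the robot and the scene stay as the last step left them, time stands still between calls to the robot, and variables do not carry over. Pictures are saved under pics/ and viewed, at most 10 in all, crops included, and the job is handed in when it is done.

Besides the shell and the picture viewer there is one more tool, called after "Request:" by a JSON object that holds its "fn" and its "kwargs". move_arm: Moves the arm, as the interface text tells. Its arguments: {"type":"object","properties":{"increments":{"type":"array"},"squeeze":{"type":"number"}},"required":["increments"]}

```bash
mkdir -p pics; cat > h.py <<'E'
import numpy as np, cv2
from plant import r
def proj(im,P):
    c=(np.atleast_2d(P)-np.array(im['xyz']))@np.array(im['rotation'])
    return np.c_[im['fx']*c[:,0]/c[:,2]+im['cx'],im['fy']*c[:,1]/c[:,2]+im['cy']]
def onplane(im,uv,z):
    d=np.array(im['rotation'])@np.array([(uv[0]-im['cx'])/im['fx'],(uv[1]-im['cy'])/im['fy'],1.])
    o=np.array(im['xyz']); return o+d*(z-o[2])/d[2]
def save(im,n): cv2.imwrite('pics/'+n,cv2.cvtColor(im['pixels'],cv2.COLOR_RGB2BGR))
E
python3 - <<'E'
from h import *
np.set_printoptions(precision=1,suppress=True)
Z=dict(shaft_blank=25,v_block=0,ramp_foot=0,crest=15,stop_face=29,groove_seat=29,calliper=0,tape_roll_green=0,bottle_1=0,pass_stamp=0,loupe=0,solder_spool=0)
for c in('top','side'):
    im=r.get_image(c); save(im,c+'0.png'); print(c,im['xyz'],im['fx'])
    print(np.array(im['rotation']))
    for n,z in Z.items():
        for l in r.landmark_of(im,n)[:1]: print(n,round(l['p'],2),np.array(l['at']),onplane(im,l['at'],z))
    if 1:
        m=r.masks_of(im,'shaft_blank')
        if m:
            ys,xs=np.nonzero(m[0]['region']); R=cv2.minAreaRect(np.c_[xs,ys].astype(np.float32)); print(m[0]['p'],R)
            b=cv2.boxPoints(R); print([onplane(im,p,25) for p in b])
print(r.get_state())
E
```

```text
top [ 466.3  -69.2 1012.2] 393.5446179953791
[ 0.7 -0.7  0.  -0. ]Traceback (most recent call last):
  File "<stdin>", line 8, in <module>
  File "h.py", line 7, in onplane
    d=np.array(im['rotation'])@np.array([(uv[0]-im['cx'])/im['fx'],(uv[1]-im['cy'])/im['fy'],1.])
      ~~~~~~~~~~~~~~~~~~~~~~~~^~~~~~~~~~~~~~~~~~~~~~~~~~~~~~~~~~~~~~~~~~~~~~~~~~~~~~~~~~~~~~~~~~~
ValueError: matmul: Input operand 1 has a mismatch in its core dimension 0, with gufunc signature (n?,k),(k,m?)->(n?,m?) (size 3 is different from 4)
```

View pics/top0.png

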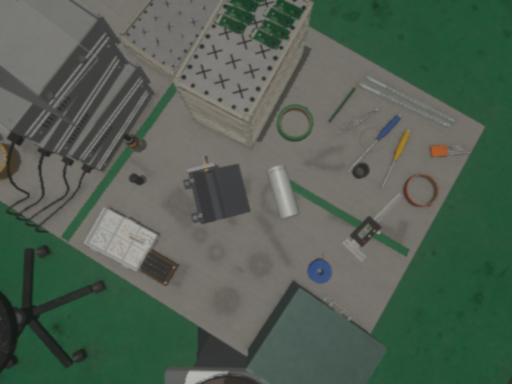

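The top view shows the V-block at about (218,193), the bar at (283,191) to its right, the brass stop at (206,163), and the tape roll at (295,122). The camera rotation is a quaternion, so I'll fix the helper.

```bash
cat > h.py <<'E'
import numpy as np, cv2
from scipy.spatial.transform import Rotation as Ro
from plant import r
np.set_printoptions(precision=1,suppress=True)
def R(im): return Ro.from_quat(im['rotation']).as_matrix()
def proj(im,P):
    c=(np.atleast_2d(P)-np.array(im['xyz']))@R(im)
    return np.c_[im['fx']*c[:,0]/c[:,2]+im['cx'],im['fy']*c[:,1]/c[:,2]+im['cy']]
def onplane(im,uv,z):
    d=R(im)@np.array([(uv[0]-im['cx'])/im['fx'],(uv[1]-im['cy'])/im['fy'],1.])
    o=np.array(im['xyz']); return o+d*(z-o[2])/d[2]
def save(im,n): cv2.imwrite('pics/'+n,cv2.cvtColor(im['pixels'],cv2.COLOR_RGB2BGR))
def bar(im,z):
    m=r.masks_of(im,'shaft_blank')
    if not m: return print('no bar')
    ys,xs=np.nonzero(m[0]['region']); q=cv2.minAreaRect(np.c_[xs,ys].astype(np.float32))
    print('bar p',m[0]['p'],q); print(np.array([onplane(im,p,z)[:2] for p in cv2.boxPoints(q)]))
E
python3 - <<'E'
from h import *
Z=dict(shaft_blank=25,v_block=0,ramp_foot=0,crest=15,stop_face=29,groove_seat=29,calliper=0,tape_roll_green=0,bottle_1=0,pass_stamp=0,loupe=0,solder_spool=0)
for c in('top','side'):
    im=r.get_image(c); save(im,c+'1.png'); print(c,im['xyz'],im['fx'],R(im).round(2).tolist())
    for n,z in Z.items():
        for l in r.landmark_of(im,n)[:1]: print(n,round(l['p'],2),np.array(l['at']),onplane(im,l['at'],z))
    bar(im,25)
print(r.get_state())
E
```

```text
top [ 466.3  -69.2 1012.2] 393.5446179953791 [[0.02, -0.99, 0.11], [-1.0, -0.02, -0.0], [0.0, -0.11, -0.99]]
shaft_blank 0.66 [281.6 191.4] [ 593.3 -121.5   25. ]
v_block 0.62 [209.8 192.1] [590.7  63.2   0. ]
ramp_foot 0.62 [378.1 225.1] [ 514.6 -372.2    0. ]
crest 0.78 [221.5 195.6] [580.5  31.1  15. ]
stop_face 0.63 [207.1 168.1] [648.2  68.4  29. ]
groove_seat 0.65 [356.2 173.3] [ 643.1 -309.6   29. ]
calliper 0.72 [378.5 226.8] [ 510.3 -373.1    0. ]
tape_roll_green 0.71 [289.4 122.6] [ 780.5 -140.7    0. ]
bottle_1 0.62 [138.7 145.3] [710.4 254.1   0. ]
pass_stamp 0.67 [138.4 179. ] [621.  249.8   0. ]
loupe 0.53 [359.5 170.4] [ 656.2 -325.3    0. ]
solder_spool 0.87 [319.6 267. ] [ 405.2 -222.2   -0. ]
no bar
side [ 385.1 -887.4  456.2] 359.4190576572325 [[0.97, -0.09, 0.22], [-0.23, -0.41, 0.88], [0.01, -0.91, -0.42]]
shaft_blank 0.66 [269.  215.9] [ 599.4 -117.6   25. ]
v_block 0.96 [251.4 196.3] [592.   56.4   0. ]
ramp_foot 0.76 [261.5 209.6] [600.9 -33.3   0. ]
crest 0.62 [253.4 196.9] [589.9  20.3  15. ]
stop_face 0.71 [266.  183.1] [641.9  78.5  29. ]
groove_seat 0.77 
[... 217 characters left out ...]
. ] [619.9 242.8   0. ]
loupe 0.71 [320.8 269.7] [ 656.9 -322.9    0. ]
solder_spool 0.63 [196.6 258.4] [ 408.7 -226.6   -0. ]
bar p 0.79 ((267.80267333984375, 217.2952423095703), (20.029651641845703, 53.30968475341797), 74.35775756835938)
[[ 527.7  -96.2]
 [ 680.8  -44.1]
 [ 660.  -151.2]
 [ 522.6 -190.7]]
{'time': 1.5, 'joints': array([ 1.2,  0.5,  1.6, -0. ,  1.1, -0. ]), 'qd': array([-0.,  0.,  0.,  0., -0., -0.]), 'effort': array([  0. , -95. , -43.1,  -0. ,   0. ,  -0. ]), 'tcp_pos': array([192.6, 620.8, 231.3]), 'ee_rot': array([ 0.1,  1. , -0. ,  0. ]), 'force': array([-0. , -0.2,  0.2]), 'wrist_torque': array([ 0., -0.,  0.]), 'finger_force': 0.0, 'gripper_width': 85.50146360631611}
```

View pics/side1.png

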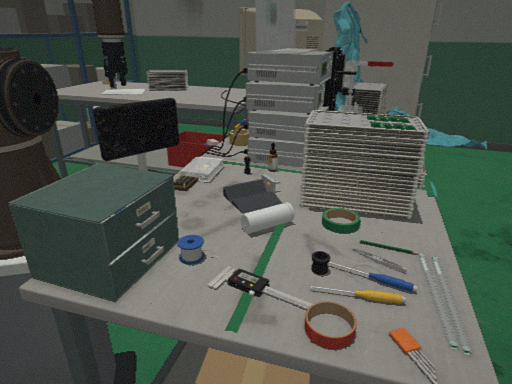

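The side view shows the bar at (268,217), the V-block at (252,195) with its stop plate at (270,183), and the tape roll at (341,220). I'll overlay a model on an enlarged top crop to refine the two poses.

```bash
cat >> h.py <<'E'
def vp(V,x,y,z):
    c,s=np.cos(V[2]),np.sin(V[2]); return [V[0]+c*x-s*y,V[1]+s*x+c*y,z]
def overlay(im,V,B,n,x0,y0,w,h,k):
    a=cv2.resize(cv2.cvtColor(im['pixels'],cv2.COLOR_RGB2BGR)[y0:y0+h,x0:x0+w],None,fx=k,fy=k,interpolation=cv2.INTER_CUBIC)
    def L(P,col):
        p=((proj(im,P)-[x0,y0]+.5)*k*8).astype(np.int32); cv2.polylines(a,[p],False,col,1,cv2.LINE_AA,3)
    f=lambda *q:[vp(V,*t) for t in q]
    L(f((-75,-83,0),(55,-83,0),(55,-23,15),(-75,-23,15),(-75,-83,0)),(0,0,255))
    L(f((-75,46,30),(55,46,30)),(0,255,0)); L(f((55,-24,46),(55,46,46)),(255,255,0)); L(f((-75,-23,15),(-75,46,30)),(0,255,0))
    if B is not None:
        L([vp(B,-65,-25,B[3]),vp(B,65,-25,B[3]),vp(B,65,25,B[3]),vp(B,-65,25,B[3]),vp(B,-65,-25,B[3])],(255,0,255))
    cv2.imwrite('pics/'+n,a)
E
python3 - <<'E'
from h import *
im=r.get_image('top')
for t in range(1):
    bar(im,25)
m=r.masks_of(im,'v_block')
if m:
    g=m[0]['region'].astype(np.uint8); c,_=cv2.findContours(g,0,2); c=max(c,key=cv2.contourArea); print(m[0]['p'],cv2.approxPolyDP(c,2,True)[:,0].tolist())
overlay(im,(591,60,0.17),(594,-120,0.33,25),'ov1.png',170,145,150,100,5)
E
```

```text
bar p 0.95 ((282.65765380859375, 191.3359832763672), (53.160133361816406, 20.37240982055664), 73.61045837402344)
[[ 650.6  -79.3]
 [ 666.6 -128.9]
 [ 537.2 -168.4]
 [ 521.7 -119.6]]
0.72 [[316, 259], [309, 264], [308, 274], [315, 282], [322, 283], [329, 279], [331, 268], [324, 260]]
```

View pics/ov1.png

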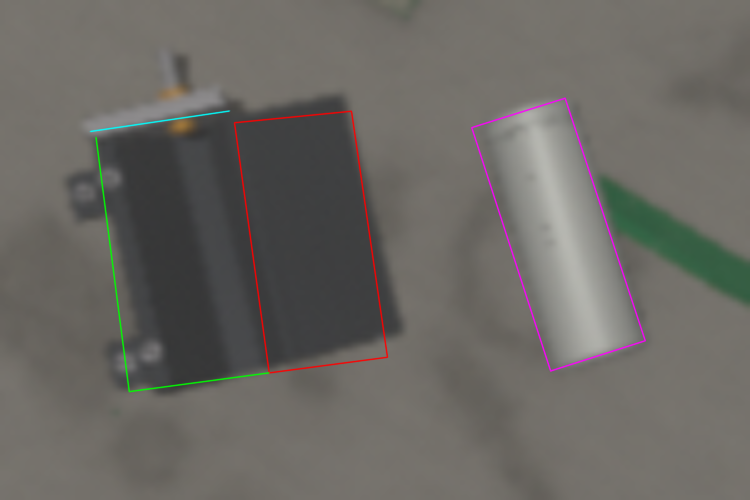

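The bar model fits at (594,-122), angle 0.33. The V-block's true edges, with foot corners at (347,97) and (402,330), give an angle of about 0.255 and an origin of about (594,58.5). I'll check this numerically along with the start yaw.

```bash
python3 - <<'E'
from h import *
im=r.get_image('top')
V=(594,58.5,.255)
overlay(im,V,(594,-122,.33,25),'ov2.png',170,145,150,100,5)
s=r.get_state(); M=Ro.from_quat(s['ee_rot']).as_matrix(); print(M, np.arctan2(M[1,1],M[0,1]),np.degrees(np.arctan2(M[1,1],M[0,1])),s['tcp_pos'],s['joints'].round(3))
for z in(100,200,300): print([onplane(im,p,z)[:2].round() for p in((298,283),(250,375),(385,350))])
E
```

```text
[[-1.   0.3 -0. ]
 [ 0.3  1.  -0. ]
 [ 0.  -0.  -1. ]] 1.26996607700843 72.76369633736913 [192.6 620.8 231.3] [ 1.2  0.5  1.6  0.   1.1 -0. ]
[array([ 374., -158.]), array([172., -54.]), array([ 231., -354.])]
[array([ 384., -148.]), array([204., -55.]), array([ 257., -323.])]
[array([ 394., -139.]), array([236., -57.]), array([ 283., -292.])]
```

View pics/ov2.png

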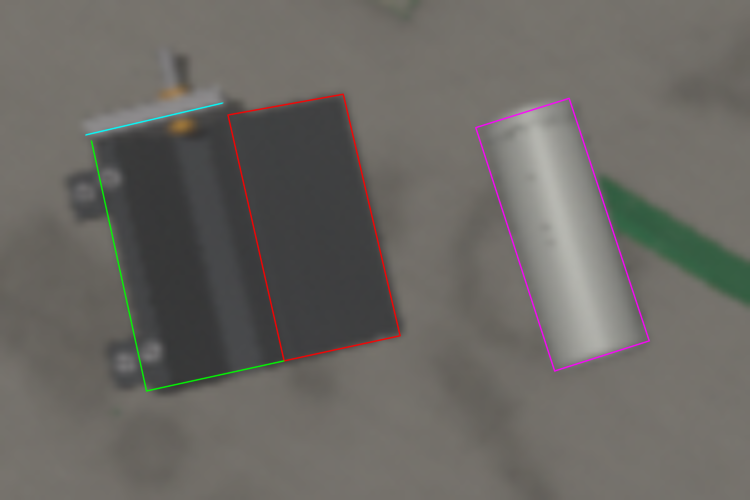

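The V-block model now fits on all its edges (red foot and crest, green back, cyan plate). The bar fits to about 1 mm. I'll move to above the bench on the bar's right side, with the tool y axis along the bar.

Request:
{"fn": "move_arm", "kwargs": {"increments": [[8.45,-16.1,0,-10.8,0],[8.45,-16.1,0,-10.8,0],[8.45,-16.1,0,-10.8,0],[8.45,-16.1,0,-10.8,0],[8.45,-16.1,0,-10.8,0],[8.45,-16.1,0,-10.8,0],[8.45,-16.1,0,-10.8,0],[8.45,-16.1,0,-10.8,0],[8.45,-16.1,0,-10.8,0],[8.45,-16.1,0,-10.8,0],[8.45,-16.1,0,-10.8,0],[8.45,-16.1,0,-10.8,0],[8.45,-16.1,0,-10.8,0],[8.45,-16.1,0,-10.8,0],[8.45,-16.1,0,-10.8,0],[8.45,-16.1,0,-10.8,0],[8.45,-16.1,0,-10.8,0],[8.45,-16.1,0,-10.8,0],[8.45,-16.1,0,-10.8,0],[8.45,-16.1,0,-10.8,0]]}}

```text
time: 3.7
tcp_pos: [615.3, -185.8, 230.8]
ee_rot: [0.583, 0.812, -0.0, -0.0]
force: [0.3, 1.1, 0.2]
gripper_width: 85.6
finger_force: 0.0
```

Request:
{"fn": "move_arm", "kwargs": {"increments": [[0,0,-1,0,0],[0,0,-2,0,0],[0,0,-3,0,0],[0,0,-3.8,0,0],[0,0,-4.2,0,0],[0,0,-4.44,0,0],[0,0,-4.44,0,0],[0,0,-4.44,0,0]]}}

```text
time: 4.5
tcp_pos: [615.6, -183.8, 10.5]
ee_rot: [0.582, 0.813, 0.0, 0.001]
force: [0.5, 0.1, 0.2]
gripper_width: 85.2
finger_force: 0.0
```

```bash
python3 - <<'E'
from h import *
im=r.get_image('side'); overlay(im,(594,58,.255),(594,-120.5,.33,25),'s2.png',190,140,160,110,5)
print(r.get_state()['tcp_pos'],r.get_state()['force'])
# push line: bar axis at V-local y (perp), x=-45 ; tool centre 36 behind
V=(594,58,.255)
for y in(-150,-120,-83,-60,-40,-23,-10): print(y,np.array(vp(V,-45,y-36,0))[:2])
E
```

```text
[ 615.9 -184.1   10.9] [-0.2  1.   1. ]
-150 [ 597.4 -133.3]
-120 [ 589.8 -104.3]
-83 [580.5 -68.5]
-60 [574.7 -46.2]
-40 [569.6 -26.9]
-23 [565.3 -10.4]
-10 [562.1   2.1]
```

View pics/s2.png

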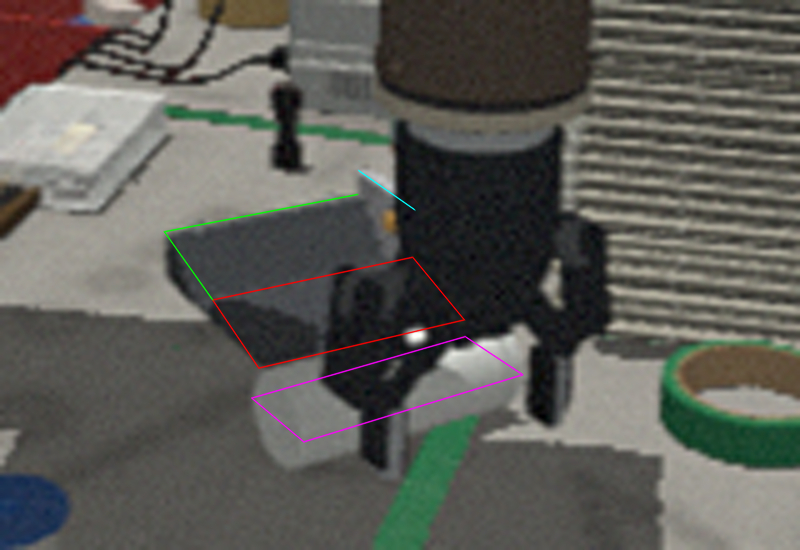

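Both fingers, at (385,470) and (548,420), stand on the right of the bar and straddle its middle. I'll push slowly and turn to the groove's heading on the way.

Request:
{"fn": "move_arm", "kwargs": {"increments": [[-0.05,0.14,0,0,0],[-0.1,0.28,0,0,0],[-0.13,0.4,0,0,0],[-0.16,0.5,0,0,0],[-0.19,0.58,0,0,0],[-0.21,0.65,0,-0.1,0],[-0.23,0.72,0,-0.2,0],[-0.26,0.79,0,-0.3,0],[-0.28,0.86,0,-0.4,0],[-0.3,0.93,0,-0.5,0],[-0.32,1.0,0,-0.6,0],[-0.34,1.07,0,-0.7,0],[-0.36,1.14,0,-0.8,0],[-0.38,1.21,0,-0.83,0],[-0.4,1.28,0,-0.83,0],[-0.42,1.35,0,-0.83,0],[-0.44,1.41,0,-0.83,0],[-0.46,1.47,0,-0.83,0],[-0.48,1.53,0,-0.83,0],[-0.5,1.59,0,-0.83,0]]}}

```text
time: 6.55
tcp_pos: [590.0, -104.4, 9.3]
ee_rot: [0.611, 0.791, 0.0, 0.0]
force: [-0.5, 0.7, 0.1]
gripper_width: 85.5
finger_force: 0.1
```

```bash
python3 - <<'E'
from h import *
V=(594,58,.255)
im=r.get_image('side'); s=r.get_state(); B=vp(V,-45,-120,0)
overlay(im,V,(B[0],B[1],.255,25),'s3.png',190,140,160,110,5)
print(s['tcp_pos'],s['force'])
E
```

```text
[ 589.7 -104.1    9.3] [-0.4  0.4 -1.2]
```

View pics/s3.png

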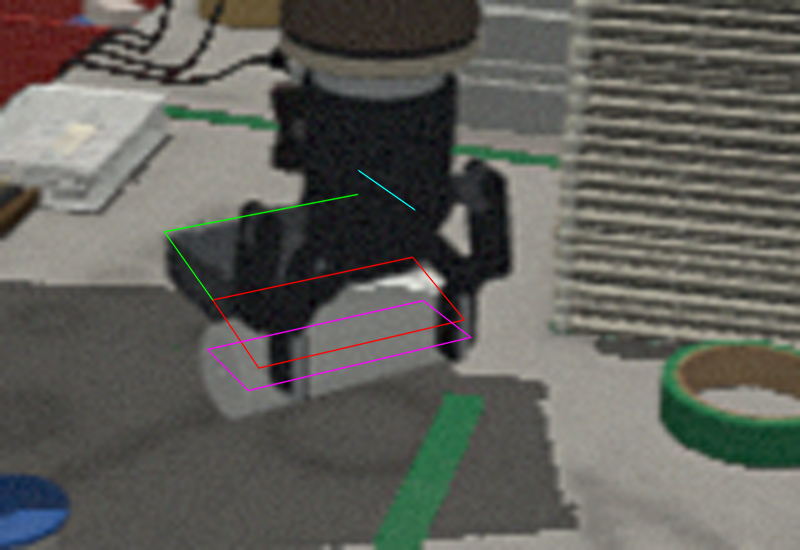

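The bar lies square in front of the fingers, with its near end at (222,372) and the right finger near its far end, heading for the ramp. I'll go on up the ramp, lifting the fingers with it.

Request:
{"fn": "move_arm", "kwargs": {"increments": [[-0.02,0.08,0,0,0],[-0.04,0.155,0,0,0],[-0.06,0.23,0,0,0],[-0.08,0.31,0,0,0],[-0.1,0.39,0,0,0],[-0.12,0.465,0,0,0],[-0.14,0.54,0,0,0],[-0.16,0.62,0,0,0],[-0.18,0.7,0.02,0,0],[-0.2,0.775,0.04,0,0],[-0.22,0.85,0.06,0,0],[-0.24,0.93,0.08,0,0],[-0.26,1.005,0.1,0,0],[-0.28,1.085,0.12,0,0],[-0.3,1.16,0.14,0,0],[-0.32,1.24,0.16,0,0],[-0.34,1.315,0.18,0,0],[-0.36,1.395,0.2,0,0],[-0.38,1.47,0.22,0,0],[-0.4,1.55,0.24,0,0]]}}

```text
time: 8.6
tcp_pos: [570.0, -26.9, 21.4]
ee_rot: [0.611, 0.791, -0.0, -0.0]
force: [0.9, -4.1, 1.7]
gripper_width: 85.0
finger_force: 2.0
```

```bash
python3 - <<'E'
from h import *
V=(594,58,.255)
im=r.get_image('side'); s=r.get_state(); B=vp(V,-45,-40,0)
overlay(im,V,(B[0],B[1],.255,36),'s4.png',190,140,160,110,5)
print(s['tcp_pos'],s['force'])
E
```

```text
[569.7 -26.3  21.4] [0.  0.9 0.9]
```

View pics/s4.png

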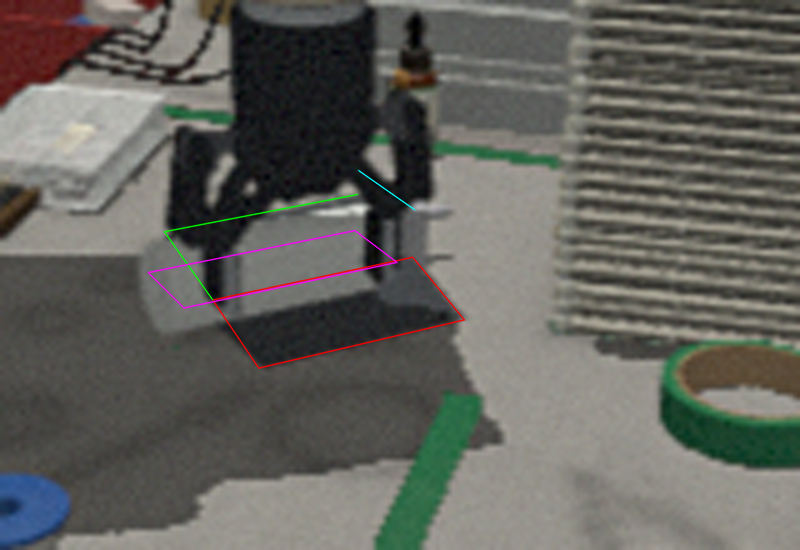

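The bar lies against both fingers near the crest, parallel to the groove, with the red ramp outline behind it. I'll ease it over slowly.

Request:
{"fn": "move_arm", "kwargs": {"increments": [[-0.01,0.04,0.01,0,0],[-0.02,0.08,0.02,0,0],[-0.03,0.115,0.03,0,0],[-0.04,0.155,0.04,0,0],[-0.05,0.195,0.05,0,0],[-0.06,0.23,0.06,0,0],[-0.07,0.27,0.07,0,0],[-0.08,0.31,0.07,0,0],[-0.09,0.35,0.07,0,0],[-0.1,0.385,0.07,0,0],[-0.11,0.425,0.07,0,0],[-0.12,0.465,0.07,0,0],[-0.13,0.5,0.07,0,0],[-0.14,0.54,0.07,0,0],[-0.14,0.54,0.07,0,0],[-0.14,0.54,0.07,0,0],[-0.14,0.54,0.07,0,0],[-0.14,0.54,0.07,0,0]]}}

```text
time: 10.45
tcp_pos: [563.1, -0.3, 24.8]
ee_rot: [0.611, 0.791, 0.0, 0.0]
force: [0.2, -0.3, -0.6]
gripper_width: 85.3
finger_force: 0.0
```

Contact is gone, so the bar has dropped. I'll retreat, lift clear, shut the fingers, turn 90° and go behind the near end, then look.

Request:
{"fn": "move_arm", "kwargs": {"increments": [[0.05,-0.2,0,0,0],[0.1,-0.4,0,0,0],[0.12,-0.5,0.2,0,0],[0.12,-0.5,1.0,0,0],[0.12,-0.5,1.8,0,0],[0.12,-0.5,2.3,0,0],[-0.6,-0.2,2.3,1.7,0.5],[-1.4,0.1,2.3,3.4,1],[-2.19,0.43,2.3,5.1,1],[-2.19,0.43,2.3,6.8,1],[-2.19,0.43,2.3,8.5,1],[-2.19,0.43,2.3,10.2,1],[-2.19,0.43,2.3,11.9,1],[-2.19,0.43,2.3,13.6,1],[-2.19,0.43,2.3,15.3,1],[-2.19,0.43,2.3,17,1],[-2.19,0.43,2.3,18,1],[-2.19,0.43,2.3,18,1],[-2.19,0.43,2.3,18,1]]}}

```text
time: 12.35
tcp_pos: [453.7, 21.0, 140.2]
ee_rot: [-0.126, 0.992, -0.0, 0.0]
force: [-0.8, -0.5, 0.7]
gripper_width: 0.3
finger_force: 0.0
```

```bash
python3 - <<'E'
from h import *
V=(594,58,.255)
s=r.get_state(); B=vp(V,-45,0,0)
im=r.get_image('top'); bar(im,29); t=im
ims=r.get_image('side'); bar(ims,29)
for i,(m,b) in enumerate(((t,(180,145,110,110)),(ims,(200,140,110,110)))):
    overlay(m,V,(B[0],B[1],.255,29),'t%d.png'%i,*b,5 if 0 else 3)
a=np.hstack([cv2.imread('pics/t0.png'),cv2.imread('pics/t1.png')]); cv2.imwrite('pics/c5.png',a)
print(s['tcp_pos'],s['force'],s['ee_rot'],s['gripper_width'],s['joints'])
E
```

```text
bar p 0.86 ((212.75428771972656, 196.36184692382812), (30.310901641845703, 21.657705307006836), 81.46923065185547)
[[609.7  85.4]
 [619.1  31.7]
 [543.5  17.9]
 [534.3  71.2]]
bar p 0.89 ((236.8360595703125, 190.3032684326172), (17.693288803100586, 47.52566146850586), 76.75948333740234)
[[478.3  82.3]
 [630.7 137.1]
 [612.2   8.5]
 [475.8 -32.6]]
[453.7  21.  140.2] [-0.8 -0.5  0.7] [-0.1  1.  -0.   0. ] 0.29332214788032157 [-0.   0.3  2.1 -0.   0.7 -1.8]
```

View pics/c5.png

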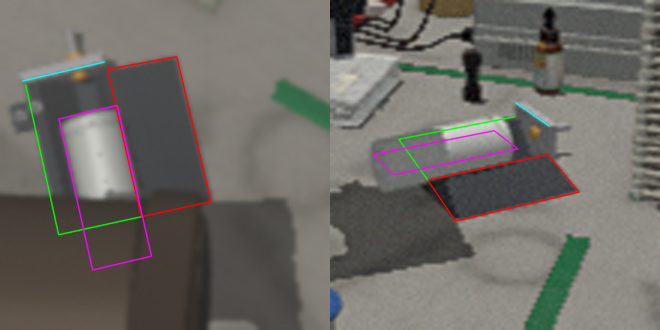

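The bar is seated in the groove. In the top view its far end is near (88,112), about 30 mm short of the stop, and the side view agrees. I'll descend behind the near end and close up.

Request:
{"fn": "move_arm", "kwargs": {"increments": [[0,0,-0.8,0,1],[0,0,-1.6,0,1],[0,0,-2.2,0,1],[0,0,-2.46,0,1],[0,0,-2.46,0,1],[0.1,0.025,-2.46,0,1],[0.19,0.05,-2.46,0,1],[0.27,0.07,-2.46,0,1],[0.35,0.09,-2.46,0,1],[0.41,0.105,-2.46,0,1],[0.47,0.12,-2.46,0,1],[0.51,0.13,-2.46,0,1],[0.55,0.14,-2.46,0,1],[0.59,0.15,-2.46,0,1],[0.63,0.16,-2.46,0,1],[0.67,0.17,-2.46,0,1]]}}

```text
time: 14.15
tcp_pos: [487.2, 29.9, 16.8]
ee_rot: [-0.127, 0.992, -0.0, -0.0]
force: [-3.8, 1.0, 0.0]
gripper_width: -0.0
finger_force: 1.6
```

Request:
{"fn": "move_arm", "kwargs": {"increments": [[0.03,0.008,0,0,1],[0.06,0.016,0,0,1],[0.09,0.024,0,0,1],[0.12,0.031,0,0,1],[0.15,0.039,0,0,1],[0.18,0.047,0,0,1],[0.21,0.055,0,0,1],[0.24,0.062,0,0,1],[0.27,0.07,0,0,1]]}}

```text
time: 15.05
tcp_pos: [500.7, 33.4, 16.8]
ee_rot: [-0.127, 0.992, -0.0, -0.0]
force: [-3.3, 1.1, 0.8]
gripper_width: 0.1
finger_force: 1.7
```

```bash
python3 - <<'E'
from h import *
V=(594,58,.255); B=vp(V,-20.5,0,0)
im=r.get_image('side'); overlay(im,V,(B[0],B[1],.255,29),'s6.png',215,150,80,70,9)
s=r.get_state(); print(s['tcp_pos'],s['force'])
E
```

```text
[501.   33.4  16.8] [-2.6  0.9 -0.3]
```

View pics/s6.png

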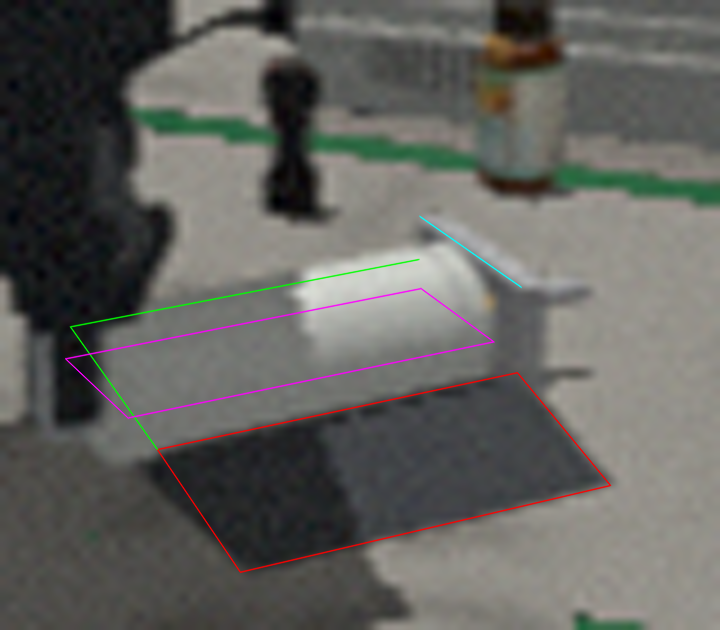

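The bar's far end, at about (480,300), is a few millimetres short of the stop, with a little brass still showing at (487,300). I'll creep up to it.

Request:
{"fn": "move_arm", "kwargs": {"increments": [[0.015,0.004,0,0,1],[0.03,0.008,0,0,1],[0.045,0.012,0,0,1],[0.06,0.016,0,0,1]]}}

```text
time: 15.5
tcp_pos: [503.6, 34.1, 16.8]
ee_rot: [-0.127, 0.992, 0.0, -0.0]
force: [-4.0, 0.2, 1.1]
gripper_width: 0.0
finger_force: 1.8
```

Request:
{"fn": "move_arm", "kwargs": {"increments": [[0.01,0.0025,0,0,1],[0.02,0.005,0,0,1],[0.03,0.0075,0,0,1]]}}

```text
time: 15.8
tcp_pos: [505.0, 34.5, 16.8]
ee_rot: [-0.127, 0.992, 0.0, -0.0]
force: [-3.7, 1.0, 0.6]
gripper_width: -0.2
finger_force: 1.9
```

Request:
{"fn": "move_arm", "kwargs": {"increments": [[0.01,0.0025,0,0,1],[0.02,0.005,0,0,1]]}}

```text
time: 16.0
tcp_pos: [506.0, 34.8, 16.8]
ee_rot: [-0.127, 0.992, 0.0, -0.0]
force: [-6.4, 0.2, 2.1]
gripper_width: -0.0
finger_force: 3.4
```

Request:
{"fn": "move_arm", "kwargs": {"increments": [[0.006,0.0015,0,0,1]]}}

```text
time: 16.1
tcp_pos: [506.0, 34.8, 16.8]
ee_rot: [-0.127, 0.992, 0.0, -0.0]
force: [-6.5, 0.2, 4.1]
gripper_width: 0.1
finger_force: 3.3
```

Request:
{"fn": "move_arm", "kwargs": {"increments": [[0.01,0.0025,0,0,1],[0.01,0.0025,0,0,1]]}}

```text
time: 16.3
tcp_pos: [506.0, 34.8, 16.7]
ee_rot: [-0.127, 0.992, 0.0, -0.001]
force: [-7.9, -1.8, 4.3]
gripper_width: -0.1
finger_force: 3.9
```

The force is climbing (7.9 N) while the position stays put, so the bar is on the stop. I'll back off, lift and verify.

Request:
{"fn": "move_arm", "kwargs": {"increments": [[-0.02,-0.005,0,0,1],[-0.06,-0.015,0,0,1],[-0.2,-0.05,0,0,1],[-0.5,-0.13,0,0,1],[-0.7,-0.18,0,0,1],[-0.7,-0.18,0.8,0,1],[-0.7,-0.18,1.8,0,1],[-0.7,-0.18,2.8,0,1],[-0.7,-0.18,3.5,0,1],[-0.7,-0.18,3.5,0,1],[-0.7,-0.18,3.5,0,1]]}}

```text
time: 17.4
tcp_pos: [472.1, 25.8, 192.5]
ee_rot: [-0.127, 0.992, -0.0, 0.001]
force: [-0.6, -0.1, -0.1]
gripper_width: -0.1
finger_force: 0.0
```

```bash
python3 - <<'E'
from h import *
V=(594,58,.255); B=vp(V,-15,0,0)
im=r.get_image('top'); overlay(im,V,(B[0],B[1],.255,29),'t0.png',180,145,70,70,5)
im=r.get_image('side'); overlay(im,V,None,'t1.png',215,150,90,70,5)
cv2.imwrite('pics/c7.png',np.hstack([cv2.imread('pics/t0.png'),cv2.imread('pics/t1.png')]))
s=r.get_state(); print(s['tcp_pos'],s['force'])
E
```

```text
[471.1  25.9 190.9] [ 0.2  1.  -0.4]
```

View pics/c7.png

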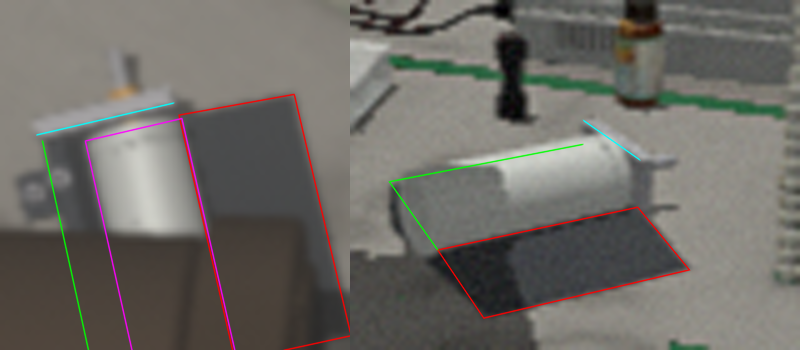

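The bar lies in the groove with its far end at (133,125) in the top crop. It sits against the stop, on the predicted home outline, and the robot is clear.

```bash
python3 -c "
from plant import r
print(r.job_done())"
```

```text
the job is handed in; nothing more can be done
None
```

The shaft blank is seated in the V-groove with its end against the brass stop, the arm is clear of it, and the job was handed in at about 17.5 s; the judge returned no verdict.

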